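# Unclip the desiccant cartridge and hang it on the spring balance

### The arm

A 6-joint arm with a two-finger parallel gripper is mounted at the origin on a cart in front of the work surface, level with it; the furniture and walls round the work are solid. World frame = base frame: x ahead of the robot, y to its left, z up, the work surface at z = 0. Lengths are in m, angles in rad, forces in N, time in s.
With the tool pointing down it reaches from about 0.3 to 0.875 m from the base axis. Payload 6.4 kg.
Tool frame: the origin (TCP) lies between the finger pads; the fingertips stand tip_reach ahead of it and the grasp point (between the pads) lies 3 mm ahead of it (tip_reach is the distance from the TCP to the fingertips, in m); z points along the fingers, y is the line along which they close (so a half turn about z gives the same grasp; the last joint's range is limited). The gripper opens to 85 mm and grips with 20 to 120 N. Pads are 22 mm wide; open, the fingers measure 114 mm over their backs; the gripper's body (76 mm by 85 mm) begins 54 mm behind the grasp point. The pads swing forward as they close: fully open they stand 13 mm farther back than shut.
Start: joints at [1.092, 0.181, 1.607, -0, 1.354, -0.206], TCP at [0.155, 0.554, 0.253] pointing down, gripper open.
Joint ranges: [-2.99, 2.99], [-0.89, 2.07], [0.3, 2.58], [-1.14, 4.28], [0, 2.63], [-3.12, 3.12]. Speed limits (rad/s): [2.57, 2.57, 3.01, 3.14, 3.14, 3.14].

### API

Orientations are given as a unit quaternion [w, x, y, z].
In Python, from workcell import * gives the robot as it stands. The module is installed in compiled form; this text tells all that it offers.
- The arm moves only by the shell command python3 -m inch 'ROWS' [FORCE]. ROWS is JSON, one flat list of numbers, 7 for each row, row after row: the gripper command: -1 is shut, 1 is fully open, values between are in proportion, then the shift along the world's x, y, z in m, then the turn, a rotation vector about the world's x, y, z in rad. In form: [hand, tx, ty, tz, wx, wy, wz, hand, tx, ty, tz, wx, wy, wz, ...]. A call has 1 to 20 rows; each row shifts and turns the commanded pose from where the row before left it; what a row does not reach is not made up. A row lasts 1/8 s, in which the tool goes at most 62.5 mm and 10.7 degrees, less where a joint would pass 70% of its speed; a pose out of reach is approached as far as the arm can. A call with a gripper value outside its range is refused whole. The fingers move at their own pace and stop on an object; FORCE is the grip in N (left out, the last holds). Time passes only in rows, so rows that do not move let the fingers close. It gives the time, the measured TCP pose, the force, the opening and the grip force at its end, in the units of the state.
- read_state(): the state, without advancing time (a new reading comes with each control period).
- get_image(name): name is "side" or "top" or "wrist"; returns a dict with "img" (420x560x3 uint8, red, green, blue), "depth" (420x560 float32, m along the optical axis (not along the pixel's ray), 0 where there is no reading), "intrinsics" (3x3 intrinsics, pixels), "R" (3x3) and "t" (3): a world point X has camera coordinates R X + t; the wrist camera has in their place "tool_from_camera" (4x4, takes a point from camera to tool coordinates, whose origin is the TCP and whose axes are the flange's). Camera axes: x right, y down, z forward; pixel columns grow to the right and rows downward; lengths in m; the calibration is good to about 2 mm. A picture is of the moment at which its call begins: read the wrist's pose just before it.
- job_done(): hands the job in; it is judged then, once.
Trained networks look in the newest picture that a camera, given by its name, has taken for a name from the list of things; names that differ only in an ending like _2 or _b are one class to them, and where a whole thing is asked for, a point or a joint stands for the part that bears it (a point fixed in the world has none). Each returns a list of dicts, best first, with "p" (0 to 1); they miss things now and then, are a little off and sometimes report something else, mostly with a low value. They report only what shows in the picture. A call takes as long as a camera call. They do not tell look-alikes from the thing itself.
- search_frame(name, camera): "bbox" ([centre column, centre row, width, height] in pixels, round what is visible of it).
The state is a dict: "time_s": time; "joint_positions": joint angles; "joint_velocities": joint speeds; "effort": joint torques, N m; "eef_pos": TCP position; "eef_rot": TCP orientation; "ft_force": force on the tool from outside, world axes, zero at the start; "torque": the same for the moment, N m; "gripper_width": finger opening in m; "gripper_force": force on a finger pad.
Only numpy, scipy, OpenCV 4.12 (cv2) and the standard library are available. Lean on these libraries where they do the work, as an engineer would, in place of code of your own. Each camera call takes 0.05 s, during which the arm holds its last target. There are 200 camera calls.

### The job

Squeeze the two tabs of the desiccant cartridge in the dry case's lid together, draw the cartridge straight out, and hang it by its wire bail on the hook of the spring balance so that its weight can be read. Lower it gently, never forcing the hook down to its stop, then let go and leave it hanging free and still. Leave the other things on the table where they are.

Things in the scene. Friction and masses are not known exactly. Their poses are not given: they have to be found in the camera images.
- dry_case: Low grey hard plastic case, fixed on the table, 86 mm high, two black latches and a carrying handle on its front (-x). Origin at table height straight below the centre of the cartridge port in its lid; shell from x = -98 to +74 mm (handle to -117 mm), y = -66 to +66 mm; z up.
- port (a point): Centre of the cartridge port, at the top face of its black collar, 90 mm above the table. The opening is 39 (case x) by 50 (case y) mm in the 4 mm thick collar, 74 x 82 mm, on the lid; the flat lid round it is at 86 mm; nothing else on the lid stands within 50 mm of this point.
- cartridge: White plastic desiccant cartridge, about 0.15 to 0.25 kg, snapped into the port, its axes along the case's. Origin at the centre of its flange's underside, which rests on the collar; z up. Flange 58 x 54 mm, z = 0 to 6 mm; slotted body 36 x 35 mm down to z = -62 mm, so it must rise over 62 mm to come clear. A finger pad stands up at its +y and its -y side.
- tab_left_pad (a point): Middle of the outer face of the ribbed white finger pad at the cartridge's +y side, z = 27 mm in the cartridge; the pad is 22 mm wide (x) and upright from z = 13 to 39 mm. The pads' outer faces are 58 mm apart when free, 39 to 42 mm and parallel when fully squeezed. The grip that squeezes both can also carry the cartridge.
- tab_right_pad (a point): The same for the finger pad at the cartridge's -y side.
- tab_left (a joint): Squeeze of the +y tab, rad: 0 free, 0.10 squeezed fully to its stop (a hard grip presses it to 0.12; about 2 N at the pad to begin with, 5 N at the stop); springs back by itself. The tab is an arm hinged 52 mm below the flange, with a barb that catches under the collar; the barb is clear above about 0.08. Only with both clear does the cartridge come out, straight up.
- tab_right (a joint): The same for the -y tab.
- bail (a point): Underside of the top of the steel wire bail (where a hook bears), 36 mm above the cartridge's origin on its z axis. The bail (4.4 mm wire, top at z = 41 mm) stands between the pads in the cartridge's y-z plane; its opening, 19 mm wide and clear from z = 11 to 36 mm, lets a hook pass along the cartridge's x.
- balance: Grey bench spring balance, fixed on the table. Origin at table height straight below the hook; x points from the hook back to the column, z up. Base from x = -31 to +155 mm, 88 mm wide, 12 mm high; column 44 x 54 mm centred at x = 118 mm, 125 mm high; the plunger's head above it carries the hook arm and reaches z = 173 mm, the top of the balance.
- hook (a point): Bearing point of the hook (moves with it): top of the 5 mm wire in its shallow valley, 162.5 mm high unloaded. The wire runs along the balance's x; its upturned tip, 21 mm towards -x and 8.5 mm above this point, is free, the valley's underside is 5 mm below this point, and behind the valley the wire rises 6 mm and runs level to the column. Thread a bail on from -x.
- hook_arm (a joint): How far the hook has sunk from its top stop, m: 0 unloaded, 0.030 at its lower stop; a spring of 120 N/m, lightly preloaded; the hanging cartridge takes it to about 0.011 to 0.019.
- tape_measure: Yellow tape measure, 37 x 77 x 60 mm, bystander.
- oil_can: Red oil can with a spout, 56 mm across, 137 mm high, bystander.
- bearing: Ball bearing, 52 mm across, 15 mm high, bystander.
- gear: Steel gear, 60 mm across, 21 mm high, bystander.
Things that resemble listed ones, but are neither listed nor needed, are in the scene too. There is more than one size of the cartridge; the one meant has the size given above.

How it is judged:
On the way:
1. the cartridge is drawn out of the port, clear above the case (z of cartridge in the frame of dry_case above 0.16 m), for 0.1 s.
At the end, for the whole second after the job is handed in: The cartridge hangs by its bail in the valley of the balance's hook (bail within 15 mm of the hook's bearing point), upright within 0.25 rad, its weight on the spring (hook sunk 6 to 24 mm), at rest (under 0.03 m/s and 0.5 rad/s) and let go (distance between bail and hook below 0.015 m and value of joint hook_arm between 0.006 and 0.024 m and angle between cartridge's own z axis and vertical below 0.25 rad and linear speed of cartridge below 0.03 m/s and angular speed of cartridge below 0.5 rad/s); the robot touches nothing.
It fails at once if the hook is forced down to its lower stop (value of joint hook_arm above 0.028 m).
It fails at once if a bystander is knocked away (moved over 30 mm) (distance of any of tape_measure, oil_can, bearing, gear from where it was at the start of the episode above 0.03 m).
It also fails if it takes over 51 s, if anything falls off the work surface, if the arm or the gripper's body presses on something with over 40 N, if the wrist force passes 120 N, or if a joint passes its speed limit or range.

## Working session

There is one attempt and no reset: what is moved stays moved. The work goes in short steps, Python scripts to look and compute and a shell command to move; the robot and the scene stay as the last step left them, time stands still between calls to the robot, and variables do not carry over. Pictures are saved under pics/ and viewed, at most 10 in all, crops included, and the job is handed in when it is done.

```bash
mkdir -p pics; cat > h.py <<'E'
from workcell import *
import numpy as np, cv2
from scipy.spatial.transform import Rotation as Ro
def shot(n):
    s=read_state(); d=get_image(n); d['s']=s
    if n=='wrist':
        w,x,y,z=s['eef_rot']; T=np.eye(4); T[:3,:3]=Ro.from_quat([x,y,z,w]).as_matrix(); T[:3,3]=s['eef_pos']
        C=T@np.array(d['tool_from_camera'])
    else:
        R=np.array(d['R']);C=np.eye(4);C[:3,:3]=R.T;C[:3,3]=-R.T@np.array(d['t'])
    d['C']=C; K=np.array(d['intrinsics']); z=d['depth']
    v,u=np.mgrid[:z.shape[0],:z.shape[1]]
    P=np.stack([(u-K[0,2])/K[0,0]*z,(v-K[1,2])/K[1,1]*z,z],-1)
    d['W']=P@C[:3,:3].T+C[:3,3]; d['W'][z==0]=np.nan
    return d
def save(d,f): cv2.imwrite('pics/'+f,d['img'][...,::-1])
E
cat > a.py <<'E'
from h import *
a=[]
for c in ['top','side']:
    d=shot(c); a.append(d['img'])
    save(d,c+'0.png'); np.savez('pics/'+c+'0.npz',W=d['W'],img=d['img'],K=d['intrinsics'],C=d['C'])
    for n in ['dry_case','cartridge','balance','hook_arm','tab_left','bail','tape_measure','oil_can','bearing','gear']:
        for r in search_frame(n,c)[:3]:
            b=r['bbox']; u,v=int(b[0]),int(b[1]); 
            print(c,n,round(r['p'],2),np.round(b).astype(int),np.round(d['W'][min(v,419),min(u,559)],3))
print(d['C'].round(2)); s=read_state(); print(s)
E
python3 a.py
```

```text
top dry_case 0.78 [219 231  71  91] [0.486 0.114 0.094]
top cartridge 0.81 [375 280  20  17] [ 0.368 -0.254  0.043]
top cartridge 0.71 [219 224  28  27] [0.501 0.11  0.127]
top cartridge 0.6 [410 288  17  19] [ 0.347 -0.328  0.07 ]
top balance 0.68 [402 197  44  80] [ 0.576 -0.335  0.009]
top hook_arm 0.55 [417 192  16  68] [ 0.588 -0.372  0.013]
top tab_left 0.55 [209 220  12  15] [0.511 0.136 0.121]
top tab_left 0.45 [220 229  74  89] [0.49  0.111 0.102]
top bail 0.77 [217 224  24  27] [0.504 0.117 0.104]
top bail 0.73 [374 278  21  15] [ 0.372 -0.247  0.068]
top bail 0.69 [408 289  22  18] [ 0.347 -0.329  0.042]
top tape_measure 0.69 [316 198  28  23] [ 0.566 -0.116  0.059]
top oil_can 0.62 [332 161  22  26] [ 0.654 -0.156  0.071]
top bearing 0.63 [286 181  21  22] [ 0.621 -0.043  0.001]
top gear 0.64 [157 203  18  24] [ 0.57   0.282 -0.003]
side dry_case 0.86 [247 206  71  43] [0.474 0.065 0.085]
side cartridge 0.62 [249 341  19  38] [ 0.348 -0.337  0.046]
side cartridge 0.59 [250 189  23  21] [0.493 0.082 0.126]
side cartridge 0.55 [248 309  21  29] [ 0.372 -0.263  0.052]
side b
[... 693 characters left out ...]
'joint_positions': array([ 1.09170977e+00,  1.80785205e-01,  1.60701891e+00, -1.83970919e-05,
        1.35379155e+00, -2.06275132e-01]), 'joint_velocities': array([ 0.00015109, -0.00015631,  0.00191797, -0.00018012, -0.00080034,
        0.00039646]), 'effort': array([-9.53999843e-04, -4.44840503e+01, -3.51687419e+01, -3.62547762e-04,
        7.12085293e-04, -2.39185619e-05]), 'eef_pos': array([0.15490603, 0.55374862, 0.25328763]), 'eef_rot': array([ 7.95575709e-06,  1.35981135e-01,  9.90711427e-01, -4.43321589e-06]), 'ft_force': array([ 0.88383816, -0.93247077, -0.56684329]), 'torque': array([ 0.00400471,  0.02099389, -0.0034736 ]), 'gripper_force': 0.0, 'gripper_width': 0.08585195068272036}
```

```bash
python3 -c "
import cv2,numpy as np
a=cv2.imread('pics/top0.png')[130:330,120:460];b=cv2.imread('pics/side0.png')[130:380,180:430]
a=cv2.resize(a,(800,470),interpolation=cv2.INTER_CUBIC);cv2.imwrite('pics/t1.png',a)
cv2.imwrite('pics/s1.png',cv2.resize(b,(600,600),interpolation=cv2.INTER_CUBIC))"
```

```text
(no output)
```

View pics/t1.png

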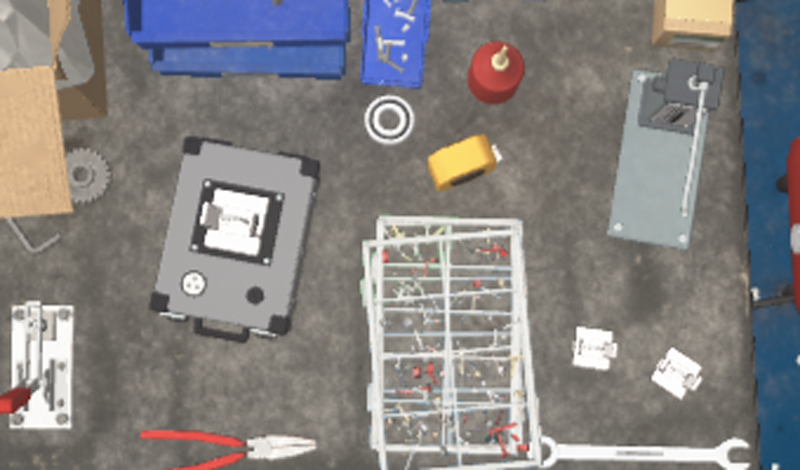

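View pics/s1.png

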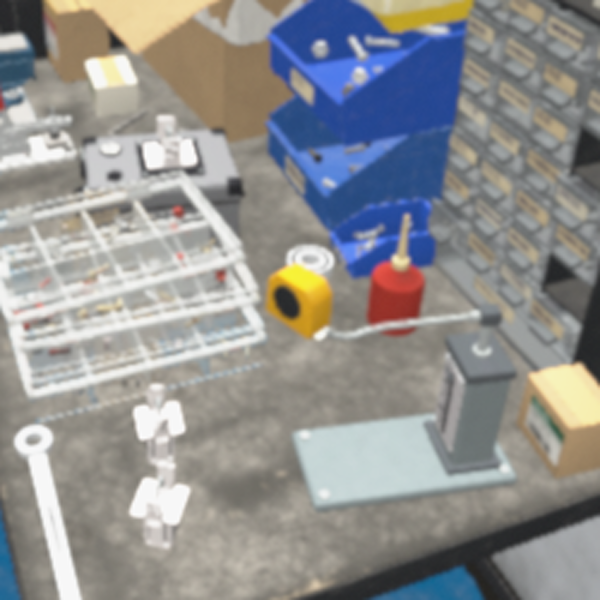

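The top view (800 px crop) shows the case at about (240,235) with the cartridge in its port. The balance base is at (660,160), with the hook tip near (684,212). Two loose look-alike cartridges lie at (595,348) and (677,372), and a wire rack stands between the case and the balance. Next I measure the case, hook and rack from the point cloud.

```bash
cat > m.py <<'E'
import numpy as np,cv2
T=np.load('pics/top0.npz');W=T['W'];S=np.load('pics/side0.npz')['W']
def box(W,m,n):
    p=W[m][:,:2].astype(np.float32); print(n,len(p),cv2.minAreaRect(p),cv2.boxPoints(cv2.minAreaRect(p)).round(3).tolist())
def reg(W,x0,x1,y0,y1,z0,z1): return (W[...,0]>x0)&(W[...,0]<x1)&(W[...,1]>y0)&(W[...,1]<y1)&(W[...,2]>z0)&(W[...,2]<z1)
box(W,reg(W,.33,.65,0,.22,.078,.1),'lid')
m=reg(W,.4,.6,.05,.18,.100,.15); box(W,m,'cart'); print(W[m].mean(0),np.nanmax(W[m][:,2]))
m=reg(W,.4,.6,.05,.18,.120,.15);print('pads',W[m].round(3)[::4].tolist())
box(W,reg(W,.42,.72,-.5,-.27,.006,.02),'base')
for V,n in((W,'top'),(S,'side')):
    m=reg(V,.4,.7,-.5,-.25,.14,.19); p=V[m]; p=p[np.argsort(p[:,0])]; print(n,len(p),p[::max(1,len(p)//14)].round(3).tolist())
m=reg(W,.2,.5,-.2,.0,.02,.4);print('rack max z',np.percentile(W[m][:,2],[50,90,99,100]))
K=T['K'];C=T['C'];print(C.round(3))
E
python3 m.py
```

```text
lid 4172 ((0.4898155629634857, 0.11454559862613678), (0.13901376724243164, 0.1817653328180313), 78.41149139404297) [[0.3869999945163727, 0.06499999761581421], [0.5649999976158142, 0.02800000086426735], [0.5929999947547913, 0.164000004529953], [0.41499999165534973, 0.20100000500679016]]
cart 126 ((0.5060893893241882, 0.11149848997592926), (0.04702648147940636, 0.06178663671016693), 9.0484037399292) [[0.4779999852180481, 0.1379999965429306], [0.4880000054836273, 0.07699999958276749], [0.5339999794960022, 0.08500000089406967], [0.5239999890327454, 0.1459999978542328]]
[0.50373809 0.11587669 0.11810581] 0.13484127746156283
pads [[0.517, 0.137, 0.13], [0.515, 0.135, 0.126], [0.511, 0.14, 0.127], [0.508, 0.137, 0.129], [0.506, 0.14, 0.128], [0.505, 0.119, 0.131], [0.505, 0.085, 0.126], [0.503, 0.139, 0.135], [0.503, 0.119, 0.129], [0.503, 0.11, 0.13], [0.503, 0.085, 0.128], [0.501, 0.137, 0.127], [0.501, 0.103, 0.129], [0.501, 0.083, 0.127], [0.499, 0.102, 0.122], [0.497, 0.141, 0.121], [0.494, 0.085, 0.127], [0.492, 0.084, 0.121], [0.487, 0.085, 0.13]]
base 2000 ((0.5695554614067078, -0.3
[... 530 characters left out ...]
623, -0.349, 0.169], [0.627, -0.337, 0.144], [0.63, -0.334, 0.17], [0.634, -0.335, 0.174]]
side 298 [[0.492, -0.317, 0.166], [0.506, -0.318, 0.16], [0.521, -0.323, 0.16], [0.535, -0.329, 0.168], [0.55, -0.329, 0.166], [0.566, -0.329, 0.166], [0.582, -0.331, 0.165], [0.598, -0.339, 0.164], [0.612, -0.343, 0.163], [0.619, -0.343, 0.161], [0.622, -0.349, 0.16], [0.624, -0.343, 0.144], [0.627, -0.344, 0.152], [0.63, -0.346, 0.142], [0.634, -0.35, 0.165]]
rack max z [0.10968759 0.14980132 0.15397543 0.15768009]
[[-1.600e-02 -9.910e-01  1.320e-01  3.520e-01]
 [-1.000e+00  1.600e-02 -1.000e-03 -3.100e-02]
 [-1.000e-03 -1.320e-01 -9.910e-01  1.353e+00]
 [ 0.000e+00  0.000e+00  0.000e+00  1.000e+00]]
```

```bash
python3 -m inch '[1,0.029,-0.037,0.01,0,0,0.006,1,0.029,-0.037,0.01,0,0,0.006,1,0.029,-0.037,0.01,0,0,0.006,1,0.029,-0.037,0,0,0,0.006,1,0.029,-0.037,0,0,0,0.006,1,0.029,-0.037,0,0,0,0.006,1,0.029,-0.037,0,0,0,0.006,1,0.029,-0.037,0,0,0,0.006,1,0.029,-0.037,0,0,0,0.006,1,0.029,-0.037,0,0,0,0.006,1,0.029,-0.037,0,0,0,0.006,1,0.028,-0.035,0,0,0,0.002,1,0,0,0,0,0,0,1,0,0,0,0,0,0]' 30
cat > b.py <<'E'
from h import *
import sys
f=sys.argv[1]
d=shot('wrist'); save(d,f+'.png'); np.savez('pics/'+f+'.npz',W=d['W'],K=d['intrinsics'],C=d['C'])
print(d['s']['eef_pos'],d['s']['eef_rot'],d['s']['ft_force'],np.array(d['tool_from_camera']).round(3).tolist())
for n in ['bail','tab_left','cartridge','hook_arm']:
    for r in search_frame(n,'wrist')[:3]:
        b=r['bbox'];print(n,round(r['p'],2),np.round(b).astype(int),d['W'][min(int(b[1]),419),min(int(b[0]),559)].round(4))
E
python3 b.py w1
```

```text
time_s: 2.85
eef_pos: [0.5015, 0.112, 0.2831]
eef_rot: [-0.0, 0.102, 0.995, 0.0]
ft_force: [0.1, -0.5, -0.5]
gripper_width: 0.0855
gripper_force: 0.0
[0.50154029 0.11197619 0.28309897] [-3.78259665e-04  1.02466198e-01  9.94736402e-01  1.58424894e-04] [ 0.09667623 -0.4684496  -0.51648495] [[-0.0, -0.952, -0.307, 0.079], [1.0, -0.0, -0.0, -0.001], [0.0, -0.307, 0.952, -0.121], [0.0, 0.0, 0.0, 1.0]]
bail 0.69 [273 191  64  58] [0.5041 0.1124 0.095 ]
tab_left 0.54 [297 194  16  35] [0.5082 0.1347 0.1087]
cartridge 0.68 [272 189  66  56] [0.5023 0.1107 0.0965]
cartridge 0.22 [296 192  18  31] [0.5085 0.134  0.1033]
hook_arm 0.61 [274 163 142 178] [0.4767 0.1191 0.0965]
hook_arm 0.22 [295 194  17  37] [0.5093 0.1338 0.1043]
```

View pics/w1.png

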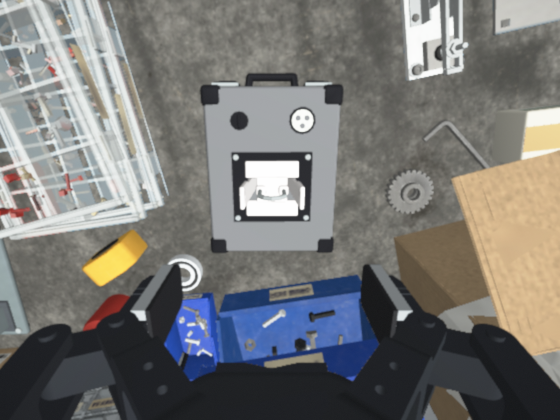

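The wrist view shows the case square with the tool. The collar spans columns 232–311 and rows 152–222, and the pads are at about (249,193) and (296,193). Next I fit the collar and pads precisely.

```bash
python3 - <<'E'
import numpy as np,cv2
W=np.load('pics/w1.npz')['W'];im=cv2.imread('pics/w1.png');g=im.max(2)
sub=np.zeros(g.shape,bool);sub[147:228,226:318]=1
m=(sub&(g<70)).astype(np.uint8)
n,l,s,c=cv2.connectedComponentsWithStats(m);k=1+s[1:,4].argmax();mm=(l==k)
p=W[mm];p=p[np.isfinite(p[:,0])];print('collar z',np.median(p[:,2]))
p=p[abs(p[:,2]-np.median(p[:,2]))<.006]
print(cv2.minAreaRect(p[:,:2].astype(np.float32)))
w=sub&(g>150)&np.isfinite(W[...,0])
for a,b in((.093,.1),(.118,.140)):
    q=W[w&(W[...,2]>a)&(W[...,2]<b)];print(a,len(q),cv2.minAreaRect(q[:,:2].astype(np.float32)),np.median(q,0))
    if a>.1:
        q=q-[.502,.112,0]; y=np.array([.2,.98,0]);x=np.array([.98,-.2,0]); 
        for sel,nm in((q@y>.012,'L'),(q@y<-.012,'R'),(abs(q@y)<.01,'bail')):
            r=q[sel];print(nm,len(r),'along y',np.percentile(r@y,[2,50,98]).round(4),'x',np.percentile(r@x,[2,50,98]).round(4),'z',np.percentile(r[:,2],[5,95]))
E
```

```text
collar z 0.09018309180777434
((0.5026546716690063, 0.11116242408752441), (0.08025948703289032, 0.072578065097332), 78.39753723144531)
0.093 2075 ((0.5029865503311157, 0.11161340773105621), (0.05298655480146408, 0.05770917981863022), 78.36722564697266) [0.49637075 0.11201757 0.09538069]
0.118 433 ((0.5028277635574341, 0.1114082932472229), (0.06020878627896309, 0.02191399410367012), 78.10774230957031) [0.50264182 0.11236841 0.12780486]
L 157 along y [0.013  0.0266 0.0296] x [-0.0096  0.0007  0.0115] z [0.12009084 0.12931488]
R 162 along y [-0.0301 -0.0271 -0.0161] x [-0.0096  0.0003  0.0111] z [0.11970068 0.12932507]
bail 99 along y [-0.0096  0.0006  0.0091] x [-0.0009  0.0006  0.003 ] z [0.12556041 0.13075787]
```

```bash
python3 -c "
import workcell as w; print([(k,getattr(w,k)) for k in dir(w) if not k.startswith('_') and isinstance(getattr(w,k),(int,float,str))], [k for k in dir(w) if not k.startswith('_')])"
```

```text
[('tip_reach', 0.022)] ['Unreachable', 'get_image', 'job_done', 'read_state', 'search_frame', 'tip_reach']
```

```bash
python3 -m inch '[1,0.0013,-0.0006,-0.045,0,0,0,1,0,0,-0.045,0,0,0,1,0,0,-0.045,0,0,0,1,0,0,-0.028,0,0,0,1,0,0,0,0,0,0]' 30; python3 -m inch '[-1,0,0,0,0,0,0,-1,0,0,0,0,0,0,-1,0,0,0,0,0,0,-1,0,0,0,0,0,0,-1,0,0,0,0,0,0,-1,0,0,0,0,0,0]' 30
```

```text
time_s: 3.72
eef_pos: [0.5011, 0.1117, 0.1182]
eef_rot: [-0.003, 0.102, 0.995, -0.0]
ft_force: [0.2, 0.7, -0.3]
gripper_width: 0.0855
gripper_force: 0.0
time_s: 4.47
eef_pos: [0.5054, 0.1114, 0.1232]
eef_rot: [0.003, 0.102, 0.995, 0.0]
ft_force: [-1.3, 1.3, 7.6]
gripper_width: 0.0394
gripper_force: 30.7
```

```bash
python3 -m inch '[-1,0,0,0.005,0,0,0,-1,0,0,0.01,0,0,0,-1,0,0,0.01,0,0,0]'
```

```text
time_s: 4.85
eef_pos: [0.5035, 0.1111, 0.1462]
eef_rot: [0.0, 0.102, 0.995, -0.0]
ft_force: [2.8, -0.4, -3.4]
gripper_width: 0.0392
gripper_force: 30.7
```

```bash
python3 -m inch '[-1,0,0,0.025,0,0,0,-1,0,0,0.025,0,0,0,-1,0,0,0.03,0,0,0,-1,0,0,0.03,0,0,0,-1,0,0,0.03,0,0,0,-1,0,0,0,0,0,0,-1,0,0,0,0,0,0]'; cat > c.py <<'E'
from h import *
import sys
f=sys.argv[1]
for c in ['wrist','side','top']:
    d=shot(c); save(d,f+c+'.png'); np.savez('pics/'+f+c+'.npz',W=d['W'],K=d['intrinsics'],C=d['C'])
print(d['s']['eef_pos'],d['s']['ft_force'],d['s']['time_s'])
E
python3 c.py p
```

```text
time_s: 5.72
eef_pos: [0.5024, 0.1112, 0.2841]
eef_rot: [-0.001, 0.102, 0.995, -0.0]
ft_force: [-0.9, -0.5, -2.3]
gripper_width: 0.0389
gripper_force: 31.0
[0.5021781  0.11117758 0.28345433] [ 0.33502402  0.36693174 -1.79429638] 5.825
```

View pics/pwrist.png

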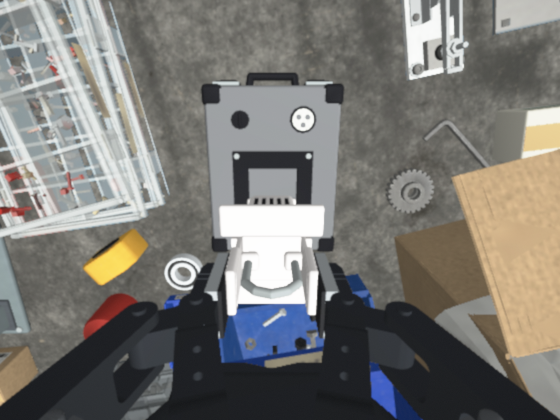

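The cartridge is out and held upright; its flange is at rows 205–238 and the bail at about (270,290). Now I move toward the balance and look at the hook from the side.

```bash
python3 -m inch '[-1,0.002,-0.02,0,0,0,0,-1,0.003,-0.04,0,0,0,0,-1,0.003,-0.045,0,0,0,0,-1,0.003,-0.045,0,0,0,0,-1,0.003,-0.045,0,0,0,0,-1,0.003,-0.045,0,0,0,0,-1,0.003,-0.035,0,0,0,0,-1,0,-0.015,0,0,0,0,-1,0,0,0,0,0,0,-1,0,0,0,0,0,0]'; python3 c.py q; python3 - <<'E'
import numpy as np
from h import *
W=np.load('pics/qwrist.npz')['W'];tcp=np.array([.5228,-.1786,.285])
x=np.array([.98,-.2,0]);y=np.array([.2,.98,0])
q=W-read_state()['eef_pos']
a,b,c=q@x,q@y,q[...,2]
m=(abs(a)<.05)&(abs(b)<.035)&(c>-.04)&(c<.0);print('near',m.sum())
h,e=np.histogram(c[m],bins=np.arange(-.04,.001,.002));print(dict(zip(e.round(3),h)))
f=m&(c<-.022)&(c>-.034);print('flange',np.percentile(a[f],[1,99]),np.percentile(b[f],[1,99]),np.median(c[f]))
g=m&(abs(b)<.009)&(c>-.015)&(c<.014);print('bail',g.sum(),np.median(a[g]),np.percentile(c[g],[5,50,95]) if g.any() else 0)
E
```

```text
time_s: 7.12
eef_pos: [0.5231, -0.1776, 0.2849]
eef_rot: [-0.0, 0.102, 0.995, 0.0]
ft_force: [-0.5, -0.2, -1.9]
gripper_width: 0.039
gripper_force: 31.1
[ 0.52324    -0.17751007  0.28523053] [-0.94718199  0.69724351 -3.16227995] 7.225
near 8607
{np.float64(-0.04): np.int64(71), np.float64(-0.038): np.int64(24), np.float64(-0.036): np.int64(14), np.float64(-0.034): np.int64(29), np.float64(-0.032): np.int64(257), np.float64(-0.03): np.int64(4143), np.float64(-0.028): np.int64(1573), np.float64(-0.026): np.int64(155), np.float64(-0.024): np.int64(358), np.float64(-0.022): np.int64(83), np.float64(-0.02): np.int64(89), np.float64(-0.018): np.int64(117), np.float64(-0.016): np.int64(139), np.float64(-0.014): np.int64(185), np.float64(-0.012): np.int64(201), np.float64(-0.01): np.int64(206), np.float64(-0.008): np.int64(216), np.float64(-0.006): np.int64(220), np.float64(-0.004): np.int64(247), np.float64(-0.002): np.int64(280)}
flange [-0.03112324  0.02531652] [-0.02641833  0.02491124] -0.02845104922749364
bail 9 -0.004129876423872061 [-0.00240817 -0.00085021 -0.0001334 ]
```

View pics/qwrist.png

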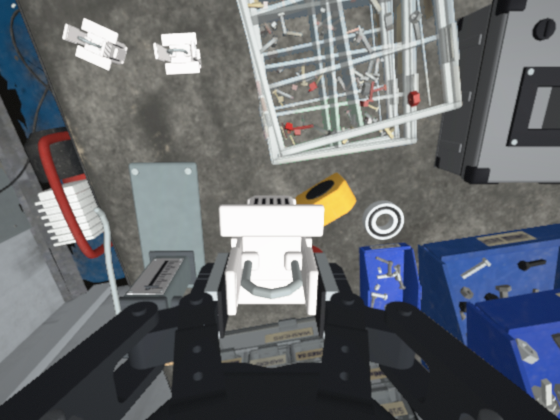

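The bail is clear between the pads at (270,290). The balance base is at (165,210), and the light wire at (98,205)–(118,310) should be the hook arm; I'll check that by depth.

```bash
python3 - <<'E'
import numpy as np
W=np.load('pics/qwrist.npz')['W']
m=np.zeros(W.shape[:2],bool);m[170:330,60:150]=1
m&=(W[...,2]>.145)&(W[...,2]<.2)
p=W[m];print(len(p));r,c=np.nonzero(m)
for k in range(170,330,8):
    s=(r>=k)&(r<k+8)
    if s.any(): print(k,s.sum(),c[s].min(),c[s].max(),np.median(p[s],0).round(4))
# base yaw
B=(abs(W[...,2]-.012)<.004);B[:, :120]=0;B[:,215:]=0;B[:155]=0;B[255:]=0
import cv2
print(B.sum(),cv2.minAreaRect(W[B][:,:2].astype(np.float32)))
for f in('ptop','pside','qtop','qside'):
    V=np.load('pics/'+f+'.npz')['W'];m=(V[...,0]>.46)&(V[...,0]<.61)&(abs(V[...,1]+.325)<.03)&(V[...,2]>.15)&(V[...,2]<.18)
    p=V[m];
    if len(p)<5: continue
    t=p[p[:,0]>.53];s=np.polyfit(t[:,0],t[:,1],1)
    print(f,len(p),'tip',p[np.argsort(p[:,0])[:4]].round(3).tolist(),'slope',np.degrees(np.arctan(s[0])),'y at .51',np.polyval(s,.51))
    for x0 in np.arange(.48,.61,.01):
        k=(p[:,0]>=x0)&(p[:,0]<x0+.01)
        if k.any():print(x0.round(3),np.median(p[k],0).round(4),k.sum())
E
```

```text
717
202 13 94 100 [ 0.4932 -0.3148  0.1696]
210 66 94 106 [ 0.498  -0.315   0.1674]
218 57 100 109 [ 0.5065 -0.3171  0.163 ]
226 55 103 110 [ 0.5142 -0.3184  0.162 ]
234 56 104 110 [ 0.5207 -0.3203  0.163 ]
242 53 104 110 [ 0.5268 -0.3212  0.1654]
250 53 105 111 [ 0.5337 -0.3226  0.1667]
258 52 106 112 [ 0.541  -0.3237  0.1677]
266 52 107 114 [ 0.5483 -0.3252  0.168 ]
274 55 108 115 [ 0.5559 -0.3266  0.168 ]
282 52 110 117 [ 0.5637 -0.3286  0.168 ]
290 53 111 118 [ 0.5714 -0.3298  0.168 ]
298 51 113 120 [ 0.5796 -0.3314  0.1682]
306 46 114 121 [ 0.5874 -0.333   0.1681]
314 3 116 117 [ 0.5917 -0.3359  0.1686]
5840 ((0.5472044944763184, -0.3254718780517578), (0.08751918375492096, 0.12980638444423676), 78.82379150390625)
ptop 122 tip [[0.493, -0.313, 0.172], [0.494, -0.317, 0.166], [0.495, -0.316, 0.171], [0.496, -0.314, 0.17]] slope -11.051126880595037 y at .51 -0.3181637937433327
0.49 [ 0.4955 -0.3154  0.1693] 6
0.5 [ 0.5054 -0.3168  0.1645] 10
0.51 [ 0.5141 -0.3193  0.161 ] 11
0.52 [ 0.5248 -0.3213  0.1638] 12
0.53 [ 0.5347 -0.3223  0.1689] 10
0.54 [ 0.5455 -0.3254  0.168 ] 12
0.55 [
[... 236 characters left out ...]
491, -0.317, 0.169], [0.492, -0.316, 0.171], [0.493, -0.318, 0.167]] slope -11.552536232635155 y at .51 -0.3197571249403693
0.49 [ 0.4949 -0.3175  0.1669] 13
0.5 [ 0.5049 -0.3199  0.1621] 15
0.51 [ 0.516  -0.3209  0.1609] 14
0.52 [ 0.5249 -0.3232  0.164 ] 14
0.53 [ 0.5343 -0.325   0.1656] 13
0.54 [ 0.5448 -0.3267  0.166 ] 16
0.55 [ 0.5561 -0.3293  0.1668] 13
0.56 [ 0.5643 -0.3308  0.1669] 13
0.57 [ 0.5745 -0.3331  0.1669] 14
0.58 [ 0.5851 -0.3354  0.1658] 11
0.59 [ 0.5948 -0.3369  0.1668] 14
0.6 [ 0.6048 -0.3387  0.1669] 11Traceback (most recent call last):
  File "<stdin>", line 17, in <module>
    raise TypeError("expected non-empty vector for x")
TypeError: expected non-empty vector for x
```

```bash
python3 -m inch '[-1,-0.01,-0.018,0,0,0,0,-1,-0.02,-0.037,0,0,0,0,-1,-0.02,-0.037,0,0,0,0,-1,-0.015,-0.026,0,0,0,0,-1,-0.005,-0.01,0,0,0,0,-1,0,0,-0.02,0,0,0,-1,0,0,-0.035,0,0,0,-1,0,0,-0.035,0,0,0,-1,0,0,-0.0185,0,0,0,-1,0,0,0,0,0,0,-1,0,0,0,0,0,0,-1,0,0,0,0,0,0]'; python3 c.py r; python3 - <<'E'
import cv2
a=cv2.imread('pics/rwrist.png')[180:420,130:450];b=cv2.imread('pics/rside.png')[210:370,220:420]
cv2.imwrite('pics/r1.png',cv2.hconcat([cv2.resize(a,(400,300)),cv2.resize(b,(375,300),interpolation=cv2.INTER_CUBIC)]))
E
```

```text
time_s: 8.78
eef_pos: [0.454, -0.3075, 0.1784]
eef_rot: [0.001, 0.102, 0.995, -0.001]
ft_force: [-0.1, 0.9, -2.4]
gripper_width: 0.0385
gripper_force: 31.1
[ 0.45370117 -0.3073278   0.17795479] [-0.07350018  0.25152121 -2.3263823 ] 8.875
```

View pics/r1.png

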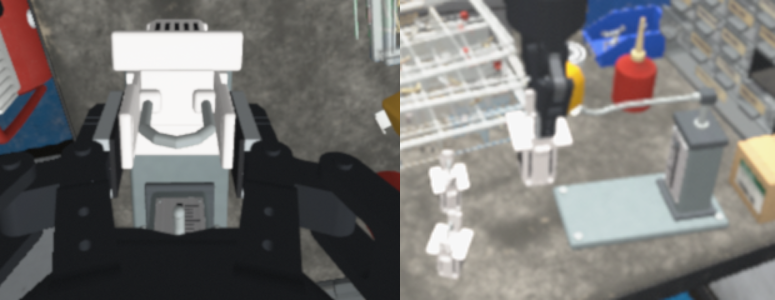

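The hook tip shows at about (180,215) in the left half of the crop, centred with the bail at (178,140). Now I check lateral position and height by depth.

```bash
python3 - <<'E'
import numpy as np
W=np.load('pics/rwrist.npz')['W'];x=np.array([.981,-.196,0]);y=np.array([.196,.981,0])
t=np.array([.4537,-.3073,.178]);q=W-t;a,b,c=q@x,q@y,q[...,2]
r=np.s_[335:372,255:295]
m=np.zeros(a.shape,bool);m[r]=1;m&=(c>-.03)&(c<.01)
print('hook',m.sum(),[np.percentile(v[m],[2,50,98]).round(4) for v in(a,b,c)])
m=np.zeros(a.shape,bool);m[255:305,240:310]=1;m&=(c>-.02)&(c<.012)&(abs(b)<.0125)
print('bail',m.sum(),[np.percentile(v[m],[2,50,98]).round(4) for v in(a,b,c)])
m&=(abs(b)<.006);print('bailtop',[np.percentile(v[m],[2,50,98]).round(4) for v in(a,b,c)])
m=np.zeros(a.shape,bool);m[200:240,215:330]=1;m&=(c>-.04)&(c<-.02);print('fl',[np.percentile(v[m],[2,50,98]).round(4) for v in(a,b,c)])
E
```

```text
hook 201 [array([0.0392, 0.0503, 0.0599]), array([-0.0029, -0.0006,  0.0016]), array([-0.0174, -0.0133, -0.0067])]
bail 835 [array([-0.0043, -0.0032, -0.0005]), array([-0.0123,  0.0013,  0.0122]), array([-0.0187,  0.0033,  0.0077])]
bailtop [array([-0.0043, -0.0029, -0.0002]), array([-0.0059,  0.    ,  0.0057]), array([0.0031, 0.0062, 0.0081])]
fl [array([-0.0305, -0.0223, -0.0129]), array([-0.0264, -0.0011,  0.0247]), array([-0.0312, -0.0281, -0.0266])]
```

```bash
python3 -m inch '[-1,0.006,-0.0012,-0.0025,0,0,0,-1,0.009,-0.0018,0,0,0,0,-1,0.01,-0.002,0,0,0,0,-1,0.01,-0.002,0,0,0,0,-1,0.01,-0.002,0,0,0,0,-1,0.009,-0.0018,0,0,0,0,-1,0.0055,-0.001,0,0,0,0,-1,0.0023,-0.0005,0,0,0,0,-1,0,0,0,0,0,0,-1,0,0,0,0,0,0]'; python3 c.py s; python3 - <<'E'
import cv2,numpy as np
a=cv2.imread('pics/swrist.png')[180:420,130:450];b=cv2.imread('pics/sside.png')[240:320,260:400]
cv2.imwrite('pics/s2.png',cv2.hconcat([cv2.resize(a,(267,200)),cv2.resize(b,(525,300),interpolation=cv2.INTER_CUBIC)[:200]]))
E
```

```text
time_s: 10.18
eef_pos: [0.5148, -0.3191, 0.1743]
eef_rot: [-0.0, 0.102, 0.995, 0.0]
ft_force: [0.3, 0.8, -1.8]
gripper_width: 0.0388
gripper_force: 31.1
[ 0.51482029 -0.31911706  0.17432848] [-0.04889125 -1.13471109 -1.99061825] 10.275
```

View pics/s2.png

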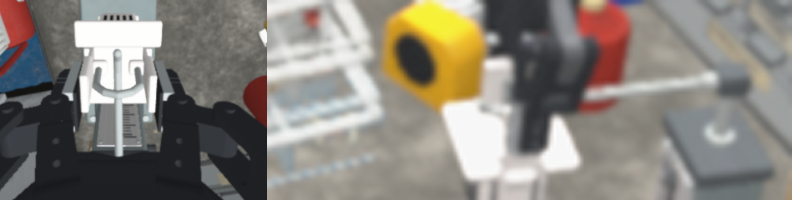

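The left half shows the hook wire running through the bail, centred. I lower in two stages and watch the force.

```bash
python3 -m inch '[-1,0,0,-0.004,0,0,0,-1,0,0,-0.004,0,0,0,-1,0,0,-0.004,0,0,0,-1,0,0,0,0,0,0,-1,0,0,0,0,0,0]'; python3 -m inch '[-1,0,0,-0.003,0,0,0,-1,0,0,-0.003,0,0,0,-1,0,0,-0.003,0,0,0,-1,0,0,-0.002,0,0,0,-1,0,0,0,0,0,0,-1,0,0,0,0,0,0]'
```

```text
time_s: 10.95
eef_pos: [0.5151, -0.3192, 0.1623]
eef_rot: [0.0, 0.102, 0.995, -0.0]
ft_force: [0.1, 0.0, -2.3]
gripper_width: 0.0389
gripper_force: 31.1
time_s: 11.7
eef_pos: [0.515, -0.3192, 0.1514]
eef_rot: [0.0, 0.102, 0.995, -0.0]
ft_force: [-0.1, 0.6, -0.7]
gripper_width: 0.0391
gripper_force: 31.2
```

```bash
python3 -m inch '[-1,0,0,-0.001,0,0,0,-0.05,0,0,0,0,0,0,0,0,0,-0.001,0,0,0,0.1,0,0,-0.001,0,0,0,0.2,0,0,-0.001,0,0,0,0.3,0,0,0,0,0,0,0.4,0,0,0,0,0,0,0.5,0,0,0,0,0,0,0.7,0,0,0,0,0,0,1,0,0,0,0,0,0,1,0,0,0,0,0,0,1,0,0,0,0,0,0]'; python3 c.py u;  python3 - <<'E'
import cv2,numpy as np
a=cv2.imread('pics/uwrist.png')[180:420,130:450];b=cv2.imread('pics/uside.png')[240:360,250:410]
cv2.imwrite('pics/u1.png',cv2.hconcat([cv2.resize(a,(400,300)),cv2.resize(b,(400,300),interpolation=cv2.INTER_CUBIC)]))
E
```

```text
time_s: 13.2
eef_pos: [0.515, -0.3191, 0.1473]
eef_rot: [-0.0, 0.102, 0.995, -0.0]
ft_force: [0.8, -0.2, -0.3]
gripper_width: 0.085
gripper_force: 0.0
[ 0.51500258 -0.31915181  0.14727666] [ 1.18521787 -0.39259299 -0.71153943] 13.3
```

View pics/u1.png

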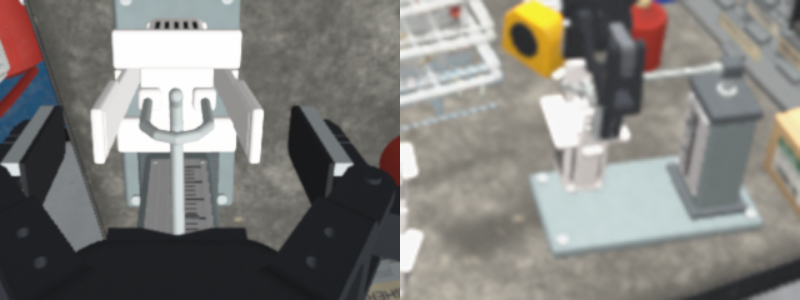

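The bail hangs in the hook's valley and the fingers stand clear on both sides. I retract straight up and let it settle.

```bash
python3 -m inch '[1,0,0,0.01,0,0,0,1,0,0,0.02,0,0,0,1,0,0,0.03,0,0,0,1,0,0,0.04,0,0,0,1,0,0,0.04,0,0,0,1,0,0,0.02,0,0,0,1,0,0,0,0,0,0,1,0,0,0,0,0,0,1,0,0,0,0,0,0,1,0,0,0,0,0,0,1,0,0,0,0,0,0,1,0,0,0,0,0,0,1,0,0,0,0,0,0,1,0,0,0,0,0,0,1,0,0,0,0,0,0,1,0,0,0,0,0,0,1,0,0,0,0,0,0,1,0,0,0,0,0,0]'; python3 -m inch '[1,0,0,0,0,0,0,1,0,0,0,0,0,0,1,0,0,0,0,0,0,1,0,0,0,0,0,0,1,0,0,0,0,0,0,1,0,0,0,0,0,0,1,0,0,0,0,0,0,1,0,0,0,0,0,0,1,0,0,0,0,0,0,1,0,0,0,0,0,0,1,0,0,0,0,0,0,1,0,0,0,0,0,0]'; python3 c.py v; sleep 0; python3 -m inch '[1,0,0,0,0,0,0]' >/dev/null; python3 c.py x; python3 - <<'E'
import cv2,numpy as np
print('diff',[np.abs(cv2.imread(f'pics/v{c}.png').astype(int)-cv2.imread(f'pics/x{c}.png')).max() for c in('side','wrist')])
for f in('vside','vtop'):
    V=np.load('pics/'+f+'.npz')['W'];m=(V[...,0]>.54)&(V[...,0]<.6)&(abs(V[...,1]+.328)<.02)&(V[...,2]>.135)&(V[...,2]<.18)
    if m.any(): print(f,m.sum(),'arm z',np.median(V[m][:,2]))
a=cv2.imread('pics/xwrist.png')[180:420,130:450];b=cv2.imread('pics/xside.png')[240:360,250:410]
cv2.imwrite('pics/x1.png',cv2.hconcat([cv2.resize(a,(400,300)),cv2.resize(b,(400,300),interpolation=cv2.INTER_CUBIC)]))
E
```

```text
time_s: 15.6
eef_pos: [0.515, -0.3191, 0.3073]
eef_rot: [0.0, 0.102, 0.995, 0.0]
ft_force: [-0.4, -0.8, 0.0]
gripper_width: 0.0856
gripper_force: 0.0
time_s: 17.1
eef_pos: [0.515, -0.3192, 0.3073]
eef_rot: [-0.0, 0.102, 0.995, 0.0]
ft_force: [-0.7, 0.1, 0.1]
gripper_width: 0.0851
gripper_force: 0.0
[ 0.51501217 -0.31914824  0.30729439] [ 0.39020288  0.30754965 -0.08145295] 17.2
[ 0.51501584 -0.31915132  0.30730693] [ 0.27532179 -0.0138808   0.27127323] 17.475
diff [np.int64(7), np.int64(7)]
vside 75 arm z 0.15160476383719446
vtop 16 arm z 0.15394132093758417
```

View pics/x1.png

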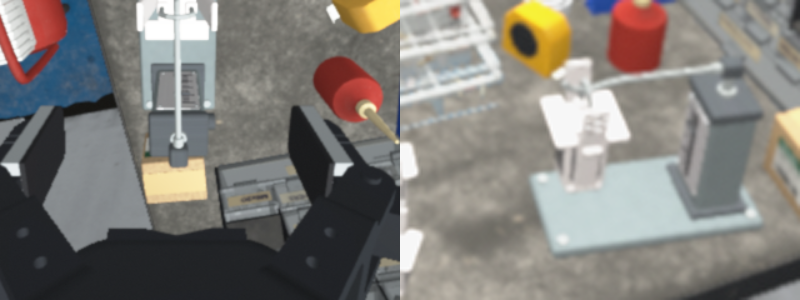

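The cartridge hangs upright and still in the valley, and the arm has sunk about 15 mm. The gripper is clear, so I hand the job in.

```bash
python3 -c "
from workcell import *
print(job_done())"
```

```text
the job is handed in; nothing more can be done
None
```

The cartridge was drawn out of the port and now hangs by its bail on the balance hook, upright and still, with the hook sunk about 15 mm and the gripper well clear; the job was handed in at about 17.5 s, with no verdict returned.

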